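# Dust off the reference ball and present its tray to the inspection camera

## Robot

A 6-joint arm with a two-finger parallel gripper is mounted at the origin on the work surface. World frame = base frame: x ahead of the robot, y to its left, z up, the work surface at z = 0. Lengths are in m, angles in rad, forces in N, time in s.
With the tool pointing down it reaches from about 0.375 to 0.975 m from the base axis. Payload 3.8 kg.
Tool frame: the origin (TCP) lies at the very end of the fingers, on their centre line; the grasp point (between the pads) lies bot.grasp_offset behind it (bot.grasp_offset is the distance from the TCP to the grasp point, in m); y points along the fingers, x is the direction in which the jaws open and shut, and the axes are right-handed (so a half turn about y gives the same grasp; the last joint's range is limited). The gripper opens to 85 mm and grips with 20 to 120 N. Pads are 22 mm wide; open, the fingers measure 114 mm over their backs; the gripper's body (76 mm by 85 mm) begins 54 mm behind the grasp point. The pads swing forward as they close: fully open they stand 13 mm farther back than shut.
Start: joints at [1.068, 0.264, 1.604, -0, 1.274, -0.037], TCP at [0.303, 0.603, 0.231] pointing down, gripper open.
Joint ranges: [-2.63, 2.63], [-0.94, 2.18], [0.31, 2.57], [-1.31, 4.45], [0, 2.66], [-2.55, 2.55]. Speed limits (rad/s): [2.57, 2.57, 3.14, 3.14, 3.14, 3.14].

## Interface

Orientations are given as a rotation vector (axis times angle).
In Python, from workcell import sensors, read_camera, job, bot gives the robot as it stands.
- The arm moves only by the tool arm_command, never from a script. Its argument "deltas" is a list of rows, each a list of 4 numbers: the shift along the tool's x, y, z in m, then the turn about the tool's y in rad. A call has 1 to 20 rows; each row shifts and turns the commanded pose from where the row before left it, along the tool's axes as they then stand; what a row does not reach is not made up. A row lasts 1/8 s, in which the tool goes at most 62.5 mm and 10.7 degrees, less where a joint would pass 70% of its speed; a pose out of reach is approached as far as the arm can. A call is refused whole if a number of a shift passes 0.0625 or a number of a turn 0.188, either way. A call with a gripper value outside its range is refused whole. "fingers" is the finger opening in m, from 0 to 0.0854, set as the call begins (left out, the last holds). The fingers move at their own pace and stop on an object; "newtons" is the grip in N (left out, the last holds). Time passes only in rows, so rows that do not move let the fingers close. It gives the time, the measured TCP pose, the force and the opening at its end, in the units of the state.
- sensors.read_state(): the state, without advancing time (a new reading comes with each control period).
- read_camera(name): name is "side" or "top"; returns a dict with "color" (480x640x3 uint8, red, green, blue), "vfov" (degrees; the focal length in pixels is half the picture's height over the tangent of half this angle, whatever the lens; pixels are square), "cx", "cy" (the principal point, pixels), "R" (3x3) and "t" (3): a world point X has camera coordinates R X + t. Camera axes: x right, y down, z forward; pixel columns grow to the right and rows downward; lengths in m; the calibration is good to about 2 mm. A picture is of the moment at which its call begins. There is no depth.
- job.finish_job(): hands the job in, once; it reports no verdict.
The state is a dict: "time": time; "q": joint angles; "joint_vel": joint speeds; "joint_torque": joint torques, N m; "tool_pos": TCP position; "tcp_rot": TCP orientation; "wrist_force": force on the tool from outside, world axes, zero at the start; "torque": the same for the moment, N m; "width": opening from 0.0 (shut) to 1.0 (fully open).
Only numpy, scipy, OpenCV 4.12 (cv2) and the standard library are available. Lean on these libraries where they do the work, as an engineer would, in place of code of your own. Each camera call takes 0.05 s, during which the arm holds its last target.

## Task

Blow the dust off the white reference ball while its tray still stands in front of the air duster: press the cap of the fixed duster can fully down for a moment and let it come up again. Then pick the tray up by its upright grip and carry it, ball in its pocket, to the inspection camera; finish while holding it still and level in the air, ball end towards the lens, with the ball on the lens axis 90 mm in front of the lens. Do not bump the camera, and leave everything else on the bench where it is.

Things in the scene. Friction and masses are not known exactly. Their poses are not given: they have to be found in the camera images.
- duster: The air-duster can: white, 51 mm across, fixed upright in a grey cup holder (57 mm across, round foot 90 mm across) screwed to the bench. Origin: on the bench below the can's axis; x horizontal, away from the tray; z up. Its thin metal nozzle tube leaves the black cap 11 mm below the cap's top and runs 54 mm out to -x, bending down to point at the ball in the tray.
- duster_cap_top (a point): Centre of the flat round top (29 mm across, facing up) of the black push cap on top of the duster can, 174 mm above the bench when up. It moves down with the cap. Axes as the can's.
- duster_cap (a joint): How far the cap of the duster can is pressed down: 0 = up, 0.006 m = fully down against its stop. Sprung: it starts to move at about 3 N, needs about 8 N to be fully down, and comes up by itself.
- tray: Bare aluminium tray, 170 x 74 mm, 6 mm floor, lip to 11 mm height; 0.2 to 0.33 kg. Origin: centre of its underside; x along it towards the ball end, z up. Starts on the bench before the duster can's nozzle, ball end to the can. Ball pocket at x +55 mm: 36 mm inside, rim only 3 mm high, the ball rolls out if tipped over about 35 degrees. At x -52 mm a smaller empty pocket; nothing else lies on it.
- tray_grip (a point): Where to hold the tray: middle of its upright black grip, 47 mm above the tray's underside, at tray x +4 mm. The grip is a plain rib 12 mm thick (across the tray, its y), 46 mm long (along its x), up to 66 mm above the underside; pinch it across its thickness. Axes as the tray's. The balance point of tray and ball is 4 to 9 mm from here towards the ball.
- tray_pocket (a point): Where the ball's centre lies when the ball sits in the middle of its pocket: tray x = +55 mm, 21 mm above the tray's underside, 51 mm from the middle of the grip along the tray. Axes as the tray's.
- ball_center (a point): Centre of the loose white ceramic reference ball, 30 mm in diameter, 55 g, lying in the round pocket of the tray; it can roll about 3 mm any way inside the pocket.
- lens_front (a point): Centre of the front of the inspection camera's lens, 180 mm above the bench, looking level. The lens is 34 mm across inside a ring light 72 mm across; the grey camera body (44 mm square, to 127 mm behind the lens front) is on a post. Axes as the camera's: x level, from before the lens into the camera, which looks along -x, roughly to the robot; z up.
- focus (a point): The focus point: on the lens axis, 90 mm in front of the lens, 180 mm above the bench, in free air. Axes as those of lens_front. Here the ball's centre is to be held.
- camera: The whole inspection camera with its post and foot plate (130 x 100 mm, front edge 25 mm behind the lens front), fixed to the bench. Origin: on the bench straight below the front of the lens; x from before the lens into the camera, z up.
- screwdriver: Bystander: screwdriver, 170 mm long, lying on the bench.
- tape_roll: Bystander: roll of pale tape lying flat, 72 mm across, 18 mm high.
- circuit_board: Bystander: bare circuit board, 100 x 75 mm, up to 16 mm high.
- multimeter: Bystander: hand-held multimeter lying on its back, 150 x 75 x 44 mm.
- swab_jar: Bystander: small clear jar with a white lid, 48 mm across, 62 mm high.
- parts_bin: Bystander: low open black parts bin without a grip, 100 x 70 x 22 mm.
- solvent_bottle: Bystander: white plastic bottle with a screw cap, 56 mm across, 135 mm high, standing loose (not the duster).
Mind the look-alikes: they are no part of the job. Leave any green or pink look-alike of the tray alone.

How it is judged:
On the way, in this order (a step that is already met when the one before it is completed fails the run):
1. the duster cap is pressed fully down while the tray with the ball still stands in front of it (value of joint duster_cap above 0.0045 m and distance of tray from where it was at the start of the episode below 0.02 m and distance between ball_center and tray_pocket below 0.009 m), for 0.2 s.
2. the cap has come up again, the tray still in place (value of joint duster_cap below 0.0012 m and distance of tray from where it was at the start of the episode below 0.02 m and distance between ball_center and tray_pocket below 0.009 m), for 0.1 s.
3. the tray is lifted off the bench with the ball in its pocket (height (world z) of tray above 0.04 m and distance between ball_center and tray_pocket below 0.009 m), for 0.2 s.
At the end, for the whole second after the job is handed in: Held by its grip (grasp point within 40 mm of its middle), tray underside over 120 mm above the bench, still, level within 0.10 rad, clear of the camera; ball in its pocket, its centre within 20 mm of the focus point, the grip over 15 mm farther from the lens than the focus point; duster cap up (distance between ball_center and focus below 0.02 m and distance between ball_center and tray_pocket below 0.009 m and angle between tray's own z axis and vertical below 0.1 rad and x of tray_grip in the frame of focus below -0.015 m and distance between the grasp point and tray_grip below 0.04 m and height (world z) of tray above 0.12 m and contact force between the fingers and tray above 1 N and contact force between tray and camera below 0.1 N and linear speed of tray below 0.03 m/s and angular speed of tray below 0.2 rad/s and value of joint duster_cap below 0.0012 m); the arm keeps its last pose, push and grip.
It fails at once if the ball leaves its pocket (distance between ball_center and tray_pocket above 0.01 m).
It fails at once if the camera is bumped or pushed (more than 3 N) (contact force between anything else and camera above 3 N).
It fails at once if a bystander is moved by more than 25 mm or tipped over (distance of any of screwdriver, tape_roll, circuit_board, multimeter, swab_jar, parts_bin, solvent_bottle from where it was at the start of the episode above 0.025 m or angle between any of swab_jar, solvent_bottle's own z axis and vertical above 0.5 rad).
It also fails if it takes over 58 s, if anything falls off the work surface, if the arm or the gripper's body presses on something with over 40 N, if the wrist force passes 120 N, or if a joint passes its speed limit or range.

## Working session

There is one attempt and no reset: what is moved stays moved. The work goes in short steps, Python scripts to look and compute and a tool call to move; the robot and the scene stay as the last step left them, time stands still between calls to the robot, and variables do not carry over. Pictures are saved under pics/ and viewed, and the job is handed in when it is done.

Besides the shell and the picture viewer there is one more tool, called as name(argument=value, ...), one argument or row to a line, values as JSON. arm_command: Moves the arm, as the interface text tells. Its arguments: {"type":"object","properties":{"deltas":{"type":"array"},"fingers":{"type":"number"},"newtons":{"type":"number"}},"required":["deltas"]}

```bash
mkdir -p pics; ls; python3 - <<'E'
from workcell import sensors, read_camera, job, bot
import cv2, numpy as np
s=sensors.read_state(); print(s); print(bot.grasp_offset)
for n in ["side","top"]:
    c=read_camera(n); cv2.imwrite(f"pics/{n}0.png",c["color"][:,:,::-1]); print(n,c["vfov"],c["cx"],c["cy"],c["R"],c["t"], -np.array(c["R"]).T@c["t"])
E
```

```text
pics
{'time': 0.0, 'q': array([ 1.06807919e+00,  2.64782553e-01,  1.60539684e+00,  7.11380061e-06,
        1.27366871e+00, -3.69259939e-02]), 'joint_vel': array([-1.98868943e-06,  6.88604803e-04,  1.09856977e-03, -6.48989590e-04,
       -6.24054988e-04,  1.11125411e-03]), 'joint_torque': array([-1.89577531e-04, -5.15111482e+01, -3.67316329e+01,  3.37115296e-05,
        1.30880196e-02, -2.03004385e-05]), 'tool_pos': array([0.30282472, 0.60244005, 0.22992986]), 'tcp_rot': array([-1.39538816, -0.85816122,  0.86138135]), 'wrist_force': array([-0.37912676, -0.19755506,  0.39412921]), 'torque': array([-0.01396192, -0.02956259, -0.02478883]), 'width': 0.9950602211918376}
0.0187
side 46.55106166245033 323.03499076968 243.07212140243996 [[ 0.99030228 -0.13853158  0.01050697]
 [-0.07520433 -0.598118   -0.79787165]
 [ 0.11681483  0.78934395 -0.60273579]] [-0.56058263  0.13388254  1.70515562] [ 0.36602734 -1.34353511  1.14046942]
top 56.0786194895948 327.06245304344833 245.1461206610102 [[-0.02340311 -0.99960045 -0.01585035]
 [-0.99209019  0.02517727 -0.12297622]
 [ 0.12332616  0.01284695 -0.99228303]] [0.00560626 0.55404381 1.15058028] [ 0.40789599 -0.02312674  1.20992437]
```

View pics/side0.png

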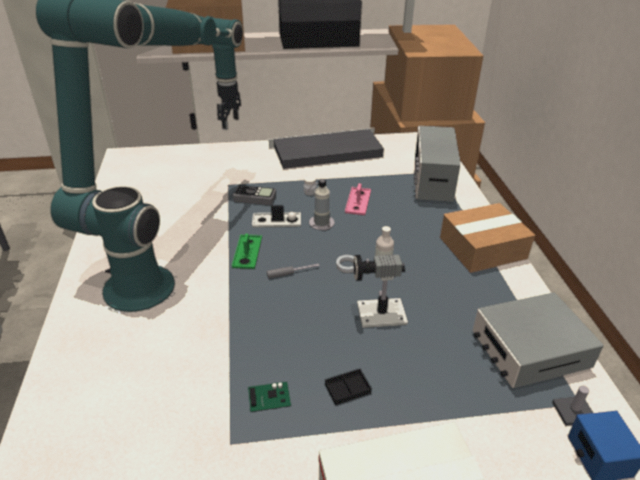

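View pics/top0.png

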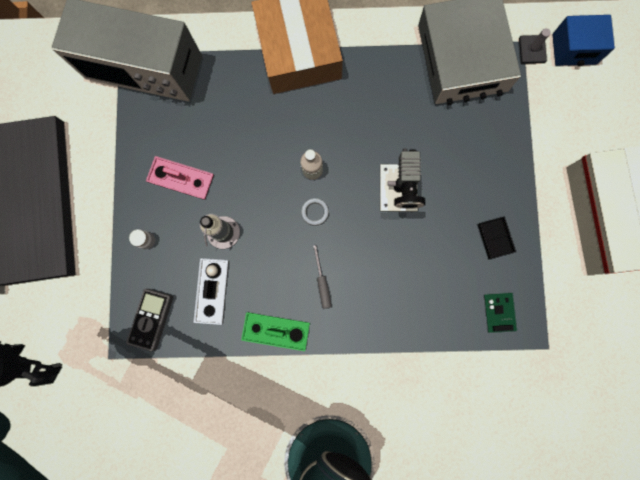

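Side: the tray is at about (277,218) with its ball at (292,216), the duster is at (321,205), and the camera's lens is at about (360,267). Top: tray (210,290), ball (211,269), duster (215,230), lens about (408,200). I'll zoom in next.

```bash
python3 - <<'E'
import cv2, numpy as np
s=cv2.imread("pics/side0.png");t=cv2.imread("pics/top0.png")
def z(im,x,y,w,h,k): return cv2.resize(im[y:y+h,x:x+w],None,fx=k,fy=k,interpolation=cv2.INTER_CUBIC)
cv2.imwrite("pics/z1.png",z(t,170,200,100,140,4))
cv2.imwrite("pics/z2.png",z(t,370,140,70,80,7))
cv2.imwrite("pics/z3.png",z(s,235,170,110,70,7))
cv2.imwrite("pics/z4.png",z(s,325,220,90,110,5))
E
```

```text
(no output)
```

View pics/z1.png

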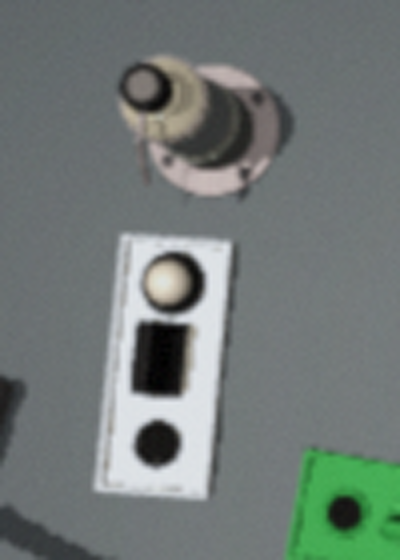

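View pics/z2.png

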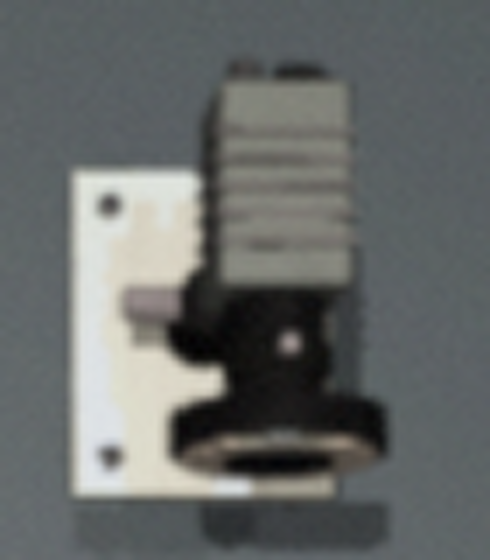

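View pics/z3.png

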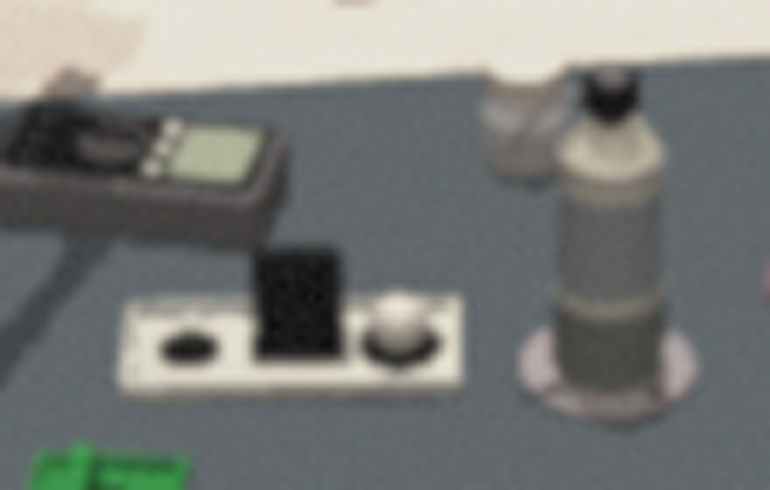

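View pics/z4.png

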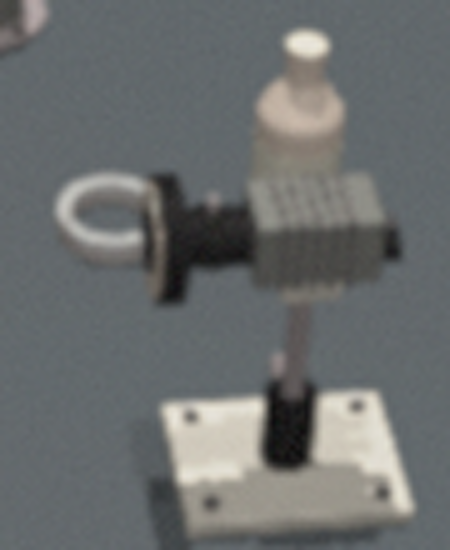

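```bash
cat > h.py <<'E'
from workcell import sensors, read_camera, job, bot
import numpy as np, cv2
class C: pass
def cam(n,col=None):
    c=read_camera(n); o=C(); o.im=c["color"][:,:,::-1].copy(); o.f=240/np.tan(np.radians(c["vfov"])/2); o.R=np.array(c["R"]);o.t=np.array(c["t"]);o.c=np.array([c["cx"],c["cy"]]); o.o=-o.R.T@o.t; return o
def ray(o,p):
    d=o.R.T@np.append((np.array(p,float)-o.c)/o.f,1); return d/np.linalg.norm(d)
def onz(o,p,z):
    d=ray(o,p); return o.o+d*(z-o.o[2])/d[2]
def tri(o1,p1,o2,p2):
    d1,d2=ray(o1,p1),ray(o2,p2)
    A=np.stack([d1,-d2],1); s=np.linalg.lstsq(A,o2.o-o1.o,rcond=None)[0]
    a,b=o1.o+d1*s[0],o2.o+d2*s[1]; return (a+b)/2,np.linalg.norm(a-b)
def proj(o,X):
    v=o.R@np.array(X)+o.t; return o.c+o.f*v[:2]/v[2]
def zp(p,x,y,k): return np.array([x+(p[0]+.5)/k-.5,y+(p[1]+.5)/k-.5])
E
python3 - <<'E'
from h import *
np.set_printoptions(precision=4,suppress=True)
T=cam("top");S=cam("side")
z1=lambda p:zp(p,170,200,4); z2=lambda p:zp(p,370,140,7); z3=lambda p:zp(p,235,170,7); z4=lambda p:zp(p,325,220,5)
cs=[onz(T,z1(p),.011) for p in [(122,234),(234,241),(209,499),(96,490)]]
print("tray corners",*cs, "ctr",np.mean(cs,0))
ax=(cs[0]+cs[1]-cs[2]-cs[3])/2; print(ax,np.linalg.norm(ax),np.arctan2(ax[1],ax[0]), np.linalg.norm(cs[0]-cs[1]))
print("ball top",onz(T,z1((170,281)),.021)); print("ball tri",tri(T,z1((170,281)),S,z3((397,318))))
print("grip top ctr",onz(T,z1((159,357)),.066))
cap=onz(T,z1((147,86)),.174);print("cap",cap,"proj side",proj(S,cap),"tri",tri(T,z1((147,86)),S,z3((612,78))))
print("foot ctr",onz(T,z1((212,130)),.004))
print("lens",tri(T,z2((276,462)),S,z4((160,240))), onz(T,z2((276,462)),.18))
for z in(.0,.008):
  p=[onz(T,z2(p),z) for p in [(73,170),(72,497),(337,497)]];print("plate",z,*p,p[0]-p[1],p[1]-p[2])
b=[onz(T,z2(p),.202) for p in [(220,82),(352,82),(352,283),(220,287)]];print("body",*b)
q=[onz(T,z2(p),.18) for p in [(172,440),(386,440)]];print("ring",*q)
E
```

```text
tray corners [0.5305 0.3338 0.011 ] [0.5239 0.2584 0.011 ] [0.3537 0.2743 0.011 ] [0.3613 0.3491 0.011 ] ctr [0.4423 0.3039 0.011 ]
[ 0.1697 -0.0156  0.    ] 0.17037557416695073 -0.09162123380443117 0.07569934424215079
ball top [0.4973 0.2985 0.021 ]
ball tri (array([0.4953, 0.298 , 0.0231]), np.float64(0.003678124243157515))
grip top ctr [0.4458 0.293  0.066 ]
cap [0.6005 0.2716 0.174 ] proj side [322.5305 180.1558] tri (array([0.5998, 0.2722, 0.1717]), np.float64(0.002114857167684503))
foot ctr [0.6006 0.2753 0.004 ]
lens (array([ 0.626 , -0.2028,  0.1771]), np.float64(0.0033831754228072124)) [ 0.6236 -0.2022  0.18  ]
plate 0.0 [ 0.7808 -0.159   0.    ] [ 0.6496 -0.1536  0.    ] [ 0.6468 -0.2565  0.    ] [ 0.1312 -0.0054  0.    ] [ 0.0027  0.1029 -0.    ]
plate 0.008 [ 0.7783 -0.1581  0.008 ] [ 0.648  -0.1527  0.008 ] [ 0.6453 -0.2549  0.008 ] [ 0.1303 -0.0053  0.    ] [0.0027 0.1022 0.    ]
body [ 0.747  -0.1858  0.202 ] [ 0.7458 -0.2291  0.202 ] [ 0.6779 -0.2258  0.202 ] [ 0.6778 -0.1828  0.202 ]
ring [ 0.632  -0.1681  0.18  ] [ 0.6301 -0.2389  0.18  ]
```

```bash
python3 - <<'E'
from h import *
from scipy.spatial.transform import Rotation as Ro
np.set_printoptions(precision=4,suppress=True)
T=cam("top");S=cam("side")
s=sensors.read_state();R=Ro.from_rotvec(s["tcp_rot"]).as_matrix();print(R,s["tool_pos"])
c,sn=np.cos(-.0916),np.sin(-.0916);M=np.array([[c,-sn,0],[sn,c,0],[0,0,1]])
o=np.array([.4423,.3039,0])
for x,y,z in [(27,6,66),(27,-6,66),(-19,6,66),(-19,-6,66),(27,-6,6),(-19,-6,6),(85,37,11),(-85,-37,11),(55,0,21),(-52,0,6)]:
    P=o+M@np.array([x,y,z])/1000; a=proj(T,P);b=proj(S,P)
    print((x,y,z),(a-[170,200]+.5)*4-.5,(b-[235,170]+.5)*7-.5)
print("multimeter",onz(T,(172,292),.044),onz(T,(157,348),.044))
E
```

```text
[[ 0.4491 -0.0003 -0.8935]
 [ 0.8935 -0.0007  0.4491]
 [-0.0008 -1.     -0.    ]] [0.3031 0.6029 0.2308]
(27, 6, 66) [136.7323 319.8254] [346.0753 239.9953]
(27, -6, 66) [155.4251 321.099 ] [345.8747 253.1071]
(-19, 6, 66) [129.3661 392.4366] [254.2811 241.5598]
(-19, -6, 66) [148.1487 393.7348] [253.6305 254.693 ]
(27, -6, 6) [180.2582 325.2636] [349.6063 351.8349]
(-19, -6, 6) [173.4584 394.3169] [259.0444 353.4927]
(85, 37, 11) [123.2588 234.1636] [462.1047 294.5857]
(-85, -37, 11) [208.1926 498.1859] [124.874  382.9451]
(55, 0, 21) [169.4847 281.4184] [403.9314 319.8394]
(-52, 0, 6) [159.5818 443.6278] [194.4258 347.9762]
multimeter [0.4408 0.3961 0.044 ] [0.2995 0.4318 0.044 ]
```

arm_command(
  deltas=[
    [0,0,0,-0.125],
    [0,0,0,-0.125],
    [0,0,0,-0.124],
    [-0.0252,0,-0.0272,0],
    [-0.0252,0,-0.0272,0],
    [-0.0252,0,-0.0272,0],
    [-0.0252,0,-0.0272,0],
    [-0.0252,0,-0.0272,0],
    [-0.0252,0,-0.0272,0],
    [-0.0252,0,-0.0272,0],
    [-0.0252,0,-0.0272,0],
    [-0.0252,0,-0.0272,0],
    [-0.0252,0,-0.0272,0],
    [-0.0252,0,-0.0272,0],
    [-0.0252,0,-0.0272,0],
    [0,0,0,0],
    [0,0,0,0],
    [0,0,0,0],
  ],
  fingers=0,
  newtons=40,
)

```text
time: 2.55
tool_pos: [0.5997, 0.2729, 0.2312]
tcp_rot: [-1.25, -1.142, 1.142]
wrist_force: [0.3, 0.1, -0.3]
width: -0.001
```

```bash
python3 - <<'E'
from h import *
from scipy.spatial.transform import Rotation as Ro
np.set_printoptions(precision=4,suppress=True)
s=sensors.read_state();print(s["tool_pos"],s["wrist_force"],s["width"]);print(Ro.from_rotvec(s["tcp_rot"]).as_matrix())
T=cam("top");S=cam("side")
cv2.imwrite("pics/s1.png",cv2.resize(S.im[120:250,240:400],None,fx=4,fy=4,interpolation=cv2.INTER_CUBIC))
cv2.imwrite("pics/t1.png",cv2.resize(T.im[160:340,120:320],None,fx=3,fy=3,interpolation=cv2.INTER_CUBIC))
E
```

```text
[0.5997 0.2729 0.2312] [ 0.2835  0.09   -0.2516] -0.0011657562648875854
[[ 0.0905 -0.0004 -0.9959]
 [ 0.9959  0.0002  0.0905]
 [ 0.0002 -1.      0.0004]]
```

View pics/s1.png

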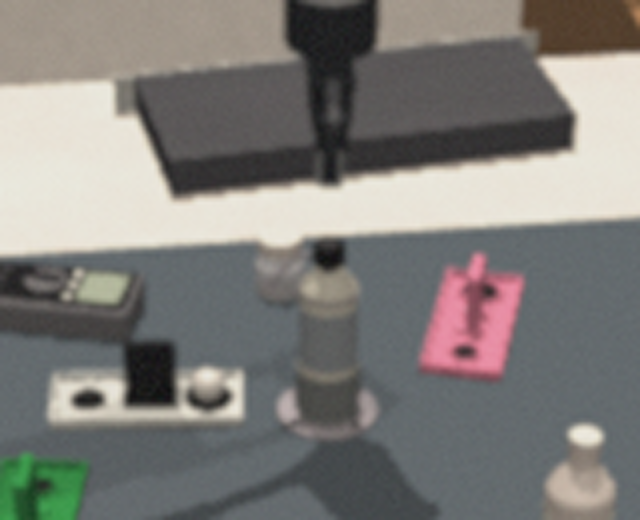

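View pics/t1.png

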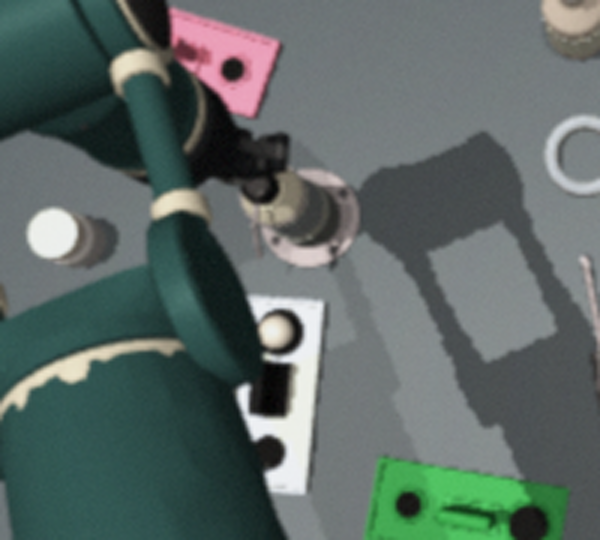

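Both views show the shut fingertips directly over the black cap (side (330,180) above (328,250) in the zoom), and the tray and ball are undisturbed. Next I'll press.

arm_command(
  deltas=[
    [0,0.015,0,0],
    [0,0.015,0,0],
    [0,0.015,0,0],
    [0,0.008,0,0],
    [0,0.004,0,0],
    [0,0.003,0,0],
    [0,0.002,0,0],
    [0,0,0,0],
  ],
)

```text
time: 3.65
tool_pos: [0.6004, 0.272, 0.1705]
tcp_rot: [-1.251, -1.141, 1.141]
wrist_force: [-4.5, -1.0, 5.1]
width: 0.005
```

arm_command(
  deltas=[
    [0,0.0015,0,0],
    [0,0.0015,0,0],
    [0,0,0,0],
    [0,0,0,0],
    [0,0,0,0],
  ],
)

```text
time: 4.28
tool_pos: [0.6005, 0.272, 0.1682]
tcp_rot: [-1.252, -1.142, 1.141]
wrist_force: [-5.9, -1.1, 7.9]
width: 0.002
```

arm_command(
  deltas=[
    [0,0.0015,0,0],
    [0,0.0015,0,0],
    [0,0,0,0],
    [0,0,0,0],
    [0,0,0,0],
  ],
)

```text
time: 4.9
tool_pos: [0.6006, 0.2721, 0.168]
tcp_rot: [-1.252, -1.143, 1.14]
wrist_force: [-9.4, -3.2, 17.9]
width: -0.0
```

```bash
python3 - <<'E'
from h import *
np.set_printoptions(precision=4,suppress=True)
s=sensors.read_state();print(s["tool_pos"],s["wrist_force"],s["width"])
S=cam("side")
cv2.imwrite("pics/s2.png",cv2.resize(S.im[140:240,265:365],None,fx=6,fy=6,interpolation=cv2.INTER_CUBIC))
E
```

```text
[0.6006 0.2721 0.168 ] [-9.3944 -3.2111 17.8871] -0.00028752676286337617
```

View pics/s2.png

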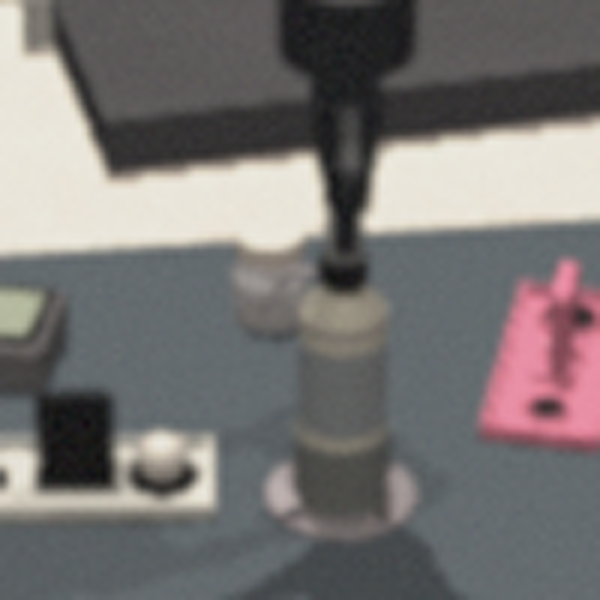

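The cap is against its stop: z is 0.168, which is 6 mm down, and the force has risen to 18 N. The ball hasn't moved. Now releasing.

arm_command(
  deltas=[
    [0,-0.005,0,0],
    [0,-0.01,0,0],
    [0,-0.015,0,0],
    [0,-0.02,0,0],
    [0,-0.017,0,0],
    [0,0,0,0],
    [0.0,0,0.0,0],
  ],
)

```text
time: 5.82
tool_pos: [0.6003, 0.272, 0.23]
tcp_rot: [-1.251, -1.141, 1.142]
wrist_force: [-0.9, 0.4, 0.2]
width: 0.001
```

arm_command(
  deltas=[
    [0.0029,0,0.0255,0],
    [0.0029,0,0.0255,0],
    [0.0029,0,0.0255,0],
    [0.0029,0,0.0255,0],
    [0.0029,0,0.0255,0],
    [0.0029,0,0.0257,0],
    [0,0.04,0,0],
    [0,0.04,0,0],
    [0,0,0,0],
    [0,0,0,0],
    [0,0,0,0],
  ],
  fingers=0.045,
)

```text
time: 7.2
tool_pos: [0.4509, 0.3042, 0.1525]
tcp_rot: [-1.252, -1.144, 1.138]
wrist_force: [0.7, 0.6, 0.8]
width: 0.53
```

```bash
python3 - <<'E'
from h import *
from scipy.spatial.transform import Rotation as Ro
np.set_printoptions(precision=4,suppress=True)
s=sensors.read_state();print(s["tool_pos"],s["wrist_force"],s["width"]);print(Ro.from_rotvec(s["tcp_rot"]).as_matrix())
T=cam("top");S=cam("side")
cv2.imwrite("pics/s3.png",cv2.resize(S.im[120:250,230:390],None,fx=5,fy=4.5,interpolation=cv2.INTER_CUBIC))
cv2.imwrite("pics/t3.png",cv2.resize(T.im[160:340,120:320],None,fx=3,fy=3,interpolation=cv2.INTER_CUBIC))
E
```

```text
[0.4509 0.3042 0.1525] [0.7438 0.6275 0.7735] 0.5299078718565048
[[ 0.0917  0.0032 -0.9958]
 [ 0.9958  0.0019  0.0917]
 [ 0.0022 -1.     -0.003 ]]
```

View pics/s3.png

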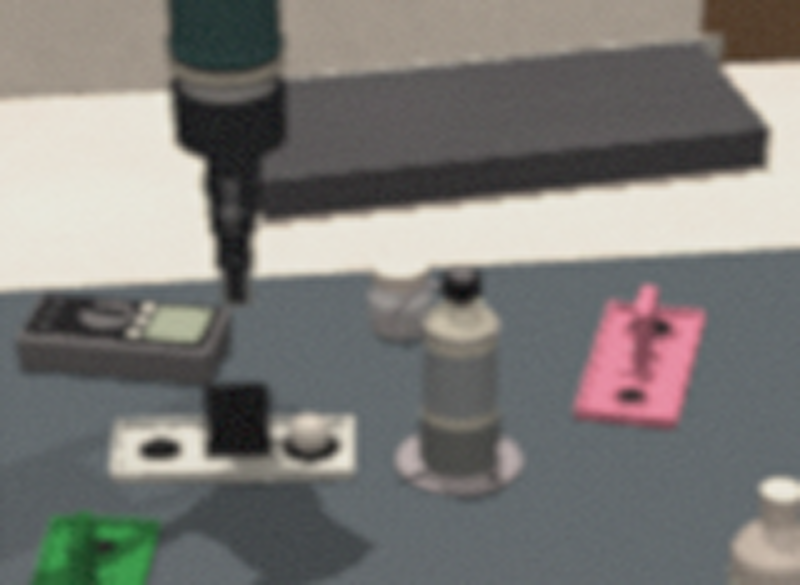

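View pics/t3.png

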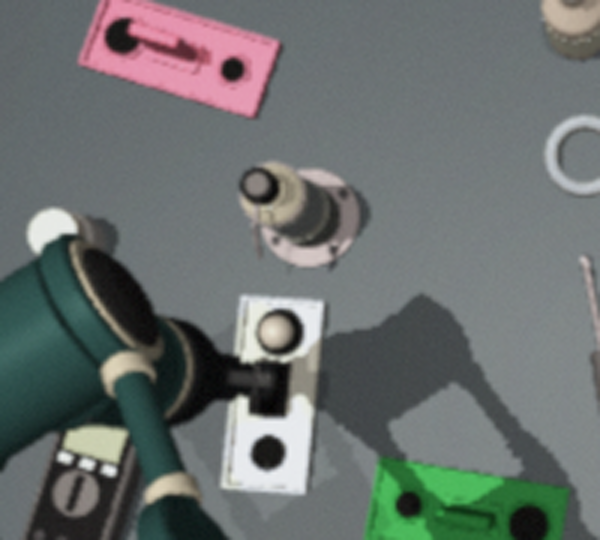

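The cap is up again and the tray and ball are in place, with the fingers above the grip. I'll descend and grip.

arm_command(
  deltas=[
    [0,0.02,0,0],
    [0,0.025,0,0],
    [0,0.025,0,0],
    [-0.001,0.025,0,0],
    [0,0.0175,0,0],
    [0,0.01,0,0],
    [0,0,0,0],
    [0,0,0,0],
  ],
)

```text
time: 8.3
tool_pos: [0.4502, 0.3029, 0.0287]
tcp_rot: [-1.252, -1.143, 1.14]
wrist_force: [-0.2, -1.1, -0.9]
width: 0.529
```

arm_command(
  deltas=[
    [0,0,0,0],
    [0,0,0,0],
    [0,0,0,0],
    [0,0,0,0],
    [0,0,0,0],
    [0,0,0,0],
  ],
  fingers=0,
  newtons=60,
)

```text
time: 9.05
tool_pos: [0.4502, 0.3031, 0.0287]
tcp_rot: [-1.251, -1.143, 1.14]
wrist_force: [-0.8, 1.2, 5.9]
width: 0.131
```

```bash
python3 - <<'E'
from h import *
np.set_printoptions(precision=4,suppress=True)
s=sensors.read_state();print(s["tool_pos"],s["wrist_force"],s["torque"],s["width"]*85)
T=cam("top");S=cam("side")
cv2.imwrite("pics/s4.png",cv2.resize(S.im[120:250,230:390],None,fx=5,fy=4.5,interpolation=cv2.INTER_CUBIC))
E
```

```text
[0.4502 0.3031 0.0287] [-0.7677  1.2209  5.9052] [ 0.0866  0.0824 -0.0538] 11.10408418187611
```

View pics/s4.png

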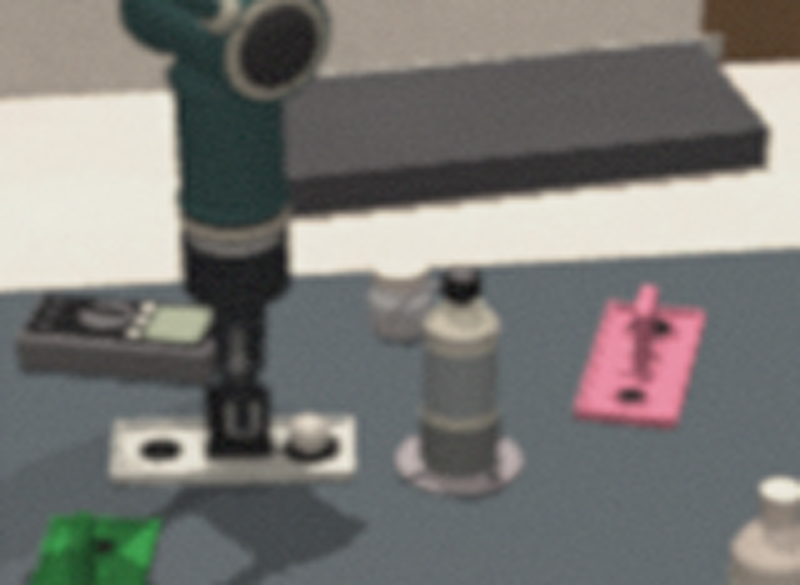

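Gripped at about 11–12 mm opening, with the tray still flat and the ball in its pocket. Lifting next, backing away a little from the nozzle.

arm_command(
  deltas=[
    [0,-0.006,0,0],
    [0,-0.012,0.004,0],
    [0,-0.018,0.005,0],
    [0,-0.02,0.005,0],
    [0,-0.02,0.005,0],
    [0,-0.02,0.005,0],
    [0,-0.02,0.005,0],
    [0,-0.02,0.004,0],
    [0,-0.014,0.002,0],
    [0,-0.009,0,0],
    [0,0,0,0],
    [0,0,0,0],
    [0,0,0,0],
  ],
)

```text
time: 10.78
tool_pos: [0.4141, 0.3052, 0.1858]
tcp_rot: [-1.251, -1.14, 1.143]
wrist_force: [-0.2, -0.1, -2.7]
width: 0.137
```

```bash
python3 - <<'E'
from h import *
np.set_printoptions(precision=4,suppress=True)
s=sensors.read_state();print(s["tool_pos"],s["wrist_force"],s["torque"],s["width"]*85)
T=cam("top");S=cam("side")
cv2.imwrite("pics/s5.png",cv2.resize(S.im[100:250,220:380],None,fx=4,fy=4,interpolation=cv2.INTER_CUBIC))
E
```

```text
[0.4141 0.3052 0.1858] [-0.1836 -0.1347 -2.7131] [ 0.0047  0.085  -0.0383] 11.611753837072358
```

View pics/s5.png

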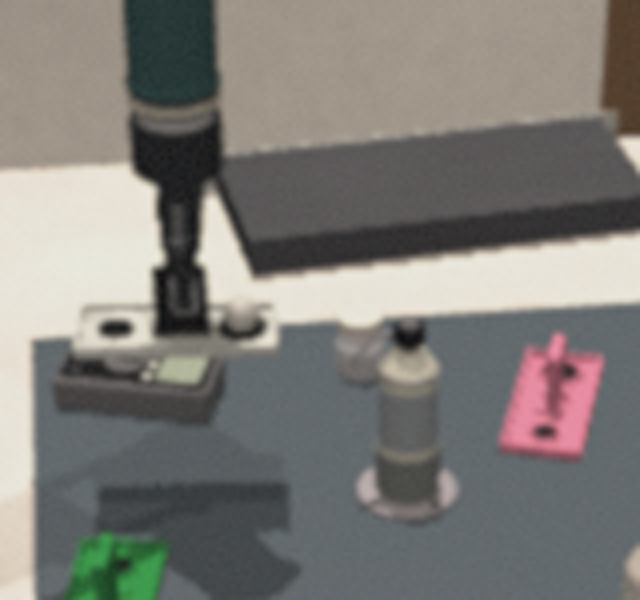

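The tray is level in the air and the ball is in its pocket. Now carrying it to a point about 30 mm short of the focus.

arm_command(
  deltas=[
    [-0.01,-0.002,0,-0.02],
    [-0.02,0,0,-0.02],
    [-0.03,0,-0.004,-0.019],
    [-0.03,0,-0.004,0],
    [-0.03,0,-0.004,0],
    [-0.03,0,-0.004,0],
    [-0.03,0,-0.004,0],
    [-0.03,0,-0.004,0],
    [-0.03,0,-0.004,0],
    [-0.03,0,-0.004,0],
    [-0.03,0,-0.004,0],
    [-0.03,0,-0.004,0],
    [-0.03,0,-0.004,0],
    [-0.03,0,-0.004,0],
    [-0.03,0,-0.004,0],
    [-0.03,0,-0.0036,0],
    [-0.025,0,-0.002,0],
    [-0.015,0,0,0],
    [-0.01,0,0,0],
    [-0.002,0,0,0],
  ],
)

```text
time: 13.38
tool_pos: [0.4535, -0.1981, 0.1887]
tcp_rot: [-1.224, -1.185, 1.185]
wrist_force: [-1.0, 0.2, -2.5]
width: 0.131
```

arm_command(
  deltas=[
    [0,0,0,0],
    [0,0,0,0],
    [0,0,0,0],
  ],
)

```text
time: 13.75
tool_pos: [0.4538, -0.1975, 0.1888]
tcp_rot: [-1.224, -1.186, 1.186]
wrist_force: [0.6, -0.2, -2.2]
width: 0.132
```

```bash
python3 - <<'E'
from h import *
from scipy.spatial.transform import Rotation as Ro
np.set_printoptions(precision=4,suppress=True)
s=sensors.read_state();print(s["tool_pos"],s["wrist_force"],s["torque"],s["width"]*85);print(Ro.from_rotvec(s["tcp_rot"]).as_matrix())
T=cam("top");S=cam("side")
cv2.imwrite("pics/s6.png",cv2.resize(S.im[210:310,280:410],None,fx=6,fy=6,interpolation=cv2.INTER_CUBIC))
cv2.imwrite("pics/t6.png",cv2.resize(T.im[140:300,350:470],None,fx=5,fy=5,interpolation=cv2.INTER_CUBIC)[:600])
E
```

```text
[ 0.4538 -0.1975  0.1888] [ 0.6013 -0.1789 -2.2258] [ 0.0198 -0.0085 -0.0327] 11.261311268495085
[[ 0.032   0.     -0.9995]
 [ 0.9995  0.0001  0.032 ]
 [ 0.0001 -1.      0.    ]]
```

View pics/s6.png

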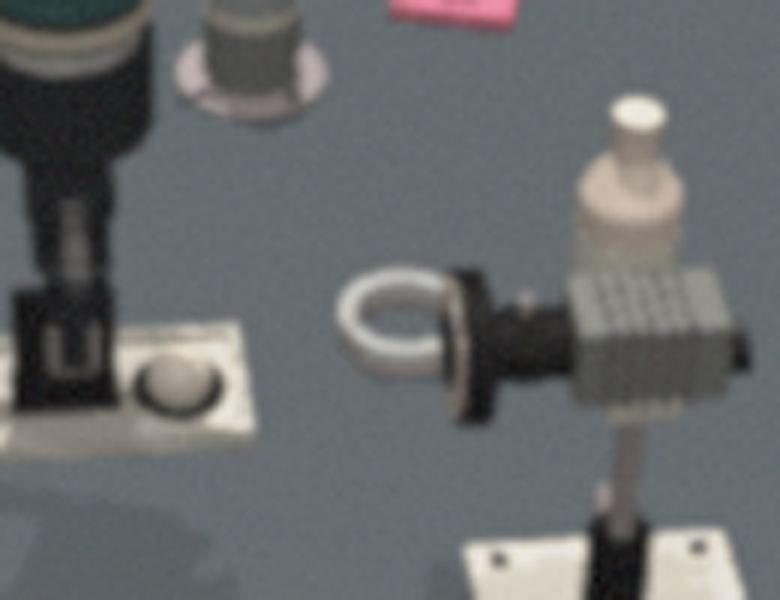

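View pics/t6.png

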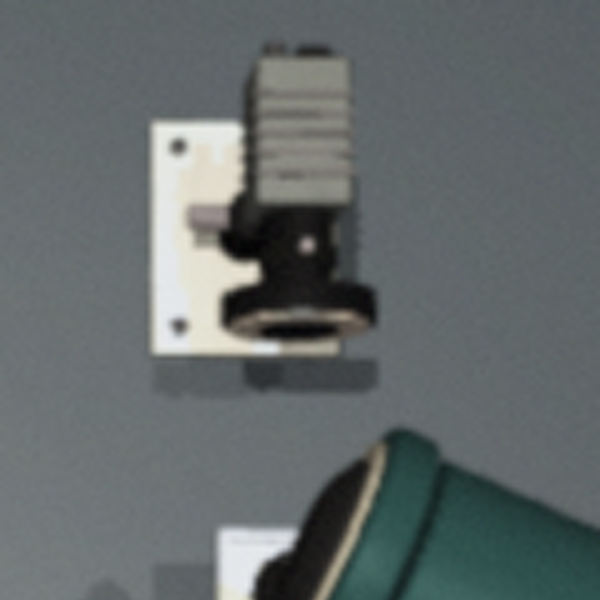

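```bash
python3 - <<'E'
from h import *
np.set_printoptions(precision=4,suppress=True)
S=cam("side");T=cam("top")
print("pred zoom px",(proj(S,[.5008,-.199,.181])-[280,210]+.5)*6-.5)
p=zp((180,382),280,210,6); d=ray(S,p); 
for y in(-.195,-.199,-.203): print(S.o+d*(y-S.o[1])/d[1])
print("lens side/ top pred",(proj(S,[.624,-.2035,.18])-[280,210]+.5)*6-.5,(proj(T,[.624,-.2035,.18])-[350,140]+.5)*5-.5)
E
```

```text
pred zoom px [182.0891 359.2732]
[ 0.5003 -0.195   0.1644]
[ 0.4998 -0.199   0.1678]
[ 0.4993 -0.203   0.1712]
lens side/ top pred [454.7159 345.2588] [299.8385 329.0139]
```

```bash
python3 - <<'E'
from h import *
np.set_printoptions(precision=1,suppress=True)
S=cam("side")
zz=lambda P:(proj(S,P)-[280,210]+.5)*6-.5
c,sn=np.cos(-.033),np.sin(-.033);M=np.array([[c,-sn,0],[sn,c,0],[0,0,1]])
s=sensors.read_state(); g=np.array(s["tool_pos"])
for dz in(0,-.006,-.012):
  o=g-M@[.008,0,.0287]+[0,0,dz]
  print(dz,[ (k,zz(o+M@np.array(k)/1000)) for k in [(85,37,11),(85,-37,11),(85,-37,0),(55,0,21),(27,-6,66),(27,-6,6),(-19,-6,6)]])
print("TCP",zz(g))
# earlier pic s5
g5=np.array([.4141,.3052,.1858]);c,sn=np.cos(-.0905),np.sin(-.0905);M=np.array([[c,-sn,0],[sn,c,0],[0,0,1]])
z5=lambda P:(proj(S,P)-[220,100]+.5)*4-.5
o=g5-M@[.008,0,.0287]
print([ (k,z5(o+M@np.array(k)/1000)) for k in [(85,37,11),(85,-37,11),(85,-37,0),(-85,-37,0),(55,0,21),(27,-6,6)]])
cv2.imwrite("pics/s7.png",cv2.resize(S.im[190:300,240:350],None,fx=5,fy=5,interpolation=cv2.INTER_CUBIC))
E
```

```text
0 [((85, 37, 11), array([240.3, 321.1])), ((85, -37, 11), array([257.3, 426.6])), ((85, -37, 0), array([257. , 445.4])), ((55, 0, 21), array([182.1, 359.7])), ((27, -6, 66), array([119., 293.])), ((27, -6, 6), array([121.1, 397.7])), ((-19, -6, 6), array([ 18.2, 404. ]))]
-0.006 [((85, 37, 11), array([240.2, 331.2])), ((85, -37, 11), array([257.1, 436.8])), ((85, -37, 0), array([256.9, 455.5])), ((55, 0, 21), array([182.1, 370. ])), ((27, -6, 66), array([119.3, 303.7])), ((27, -6, 6), array([121.3, 407.9])), ((-19, -6, 6), array([ 18.7, 414.2]))]
-0.012 [((85, 37, 11), array([240.1, 341.3])), ((85, -37, 11), array([257. , 447.1])), ((85, -37, 0), array([256.7, 465.7])), ((55, 0, 21), array([182.2, 380.2])), ((27, -6, 66), array([119.5, 314.4])), ((27, -6, 6), array([121.4, 418.1])), ((-19, -6, 6), array([ 19.1, 424.4]))]
TCP [ 76.7 352.7]
[((85, 37, 11), array([279.3, 298.2])), ((85, -37, 11), array([279.4, 342.8])), ((85, -37, 0), array([279.7, 354.1])), ((-85, -37, 0), array([ 76.1, 357.4])), ((55, 0, 21), array([243.6, 310.5])), ((27, -6, 6), array([211., 330.]))]
```

View pics/s7.png

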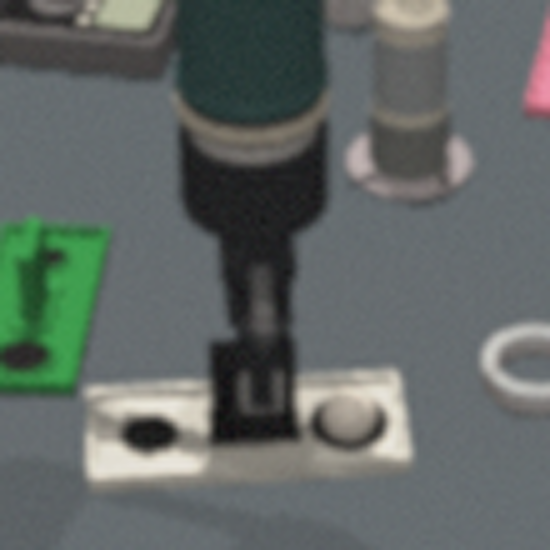

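```bash
python3 - <<'E'
from h import *
S=cam("side");T=cam("top")
a=S.im[245:295,285:335]
a=cv2.convertScaleAbs(a,alpha=1.3)
cv2.imwrite("pics/s8.png",cv2.resize(a,None,fx=12,fy=12,interpolation=cv2.INTER_NEAREST))
cv2.imwrite("pics/t8.png",cv2.resize(T.im[220:320,340:460],None,fx=6,fy=6,interpolation=cv2.INTER_CUBIC))
E
```

```text
(no output)
```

View pics/s8.png

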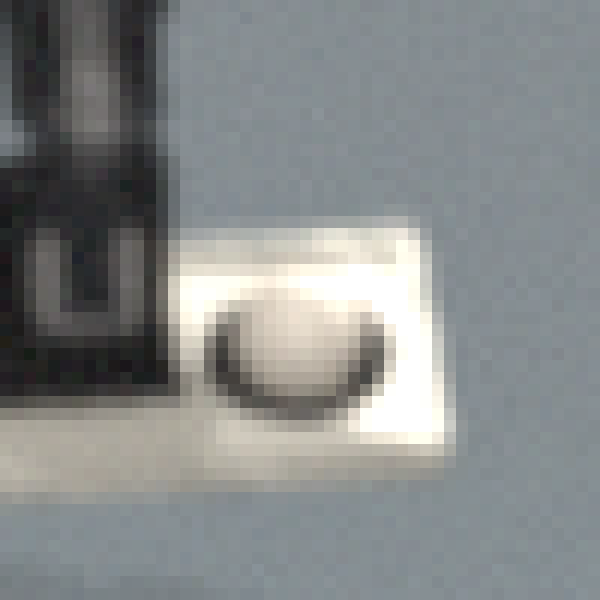

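View pics/t8.png

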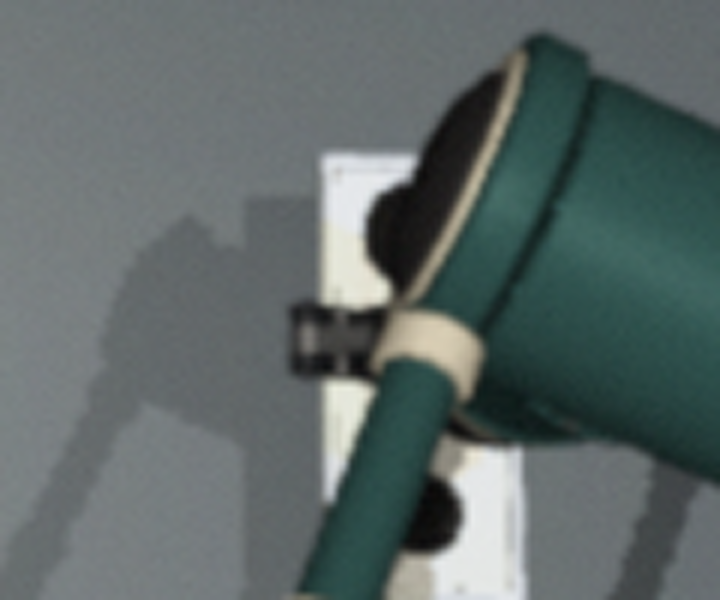

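In the enlarged view, the tray edges match the prediction for a level tray within about 1 px: far corner (420,222) and near corner (450,440). The ball is in its dark pocket ring, and the lens centre matches in both views. I'll make the final approach of about 33 mm along the lens axis.

arm_command(
  deltas=[
    [0,0,-0.004,0],
    [0,0,-0.008,0],
    [0,0,-0.009,0],
    [-0.001,0,-0.008,0],
    [0,0,-0.004,0],
    [0,0,0,0],
    [0,0,0,0],
    [0,0,0,0],
    [0,0,0,0],
    [0,0,0,0],
    [0,0,0,0],
    [0,0,0,0],
  ],
)

```text
time: 15.6
tool_pos: [0.4867, -0.2001, 0.1888]
tcp_rot: [-1.225, -1.185, 1.185]
wrist_force: [0.7, 0.2, -1.6]
width: 0.135
```

```bash
python3 - <<'E'
from h import *
np.set_printoptions(precision=4,suppress=True)
s=sensors.read_state();print(s["tool_pos"],s["tcp_rot"],s["wrist_force"],s["width"]*85,s["time"],abs(s["joint_vel"]).max())
S=cam("side");T=cam("top")
g=np.array(s["tool_pos"]);c,sn=np.cos(-.033),np.sin(-.033);M=np.array([[c,-sn,0],[sn,c,0],[0,0,1]])
b=g-M@[.008,0,.0287]+M@[.055,0,.021]; print("ball est",b)
zz=lambda P:(proj(S,P)-[270,210]+.5)*6-.5
print("ball px",zz(b),"focus px",zz([.534,-.2005,.18]), "end corners",zz(b+M@[.03,.037,-.01]),zz(b+M@[.03,-.037,-.01]))
cv2.imwrite("pics/s9.png",cv2.resize(S.im[210:305,270:400],None,fx=6,fy=6,interpolation=cv2.INTER_CUBIC))
cv2.imwrite("pics/t9.png",cv2.resize(T.im[140:260,350:470],None,fx=5,fy=5,interpolation=cv2.INTER_CUBIC))
E
```

```text
[ 0.4867 -0.2001  0.1888] [-1.2246 -1.1849  1.185 ] [ 0.674   0.1564 -1.6334] 11.506768017869462 15.6 0.0028588782245005315
ball est [ 0.5336 -0.2016  0.1811]
ball px [315.6371 356.9114] focus px [316.0383 357.137 ] end corners [371.97   318.4353] [391.7265 423.6669]
```

View pics/s9.png

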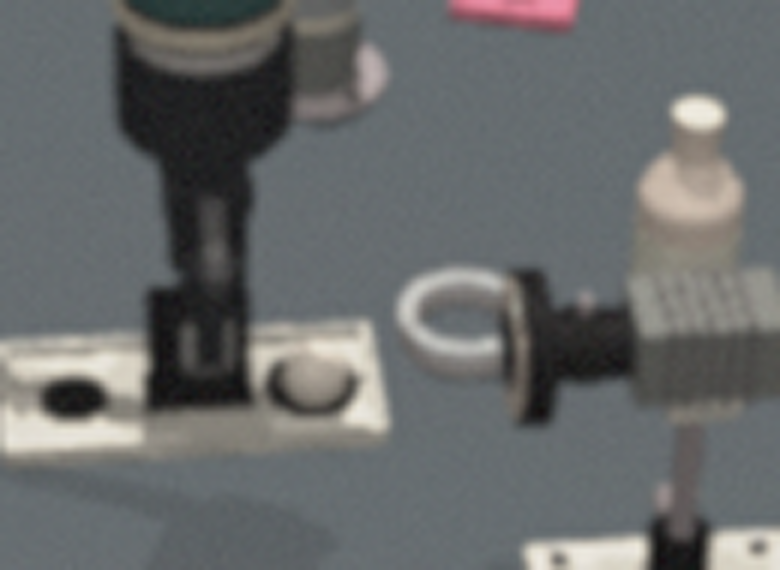

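View pics/t9.png

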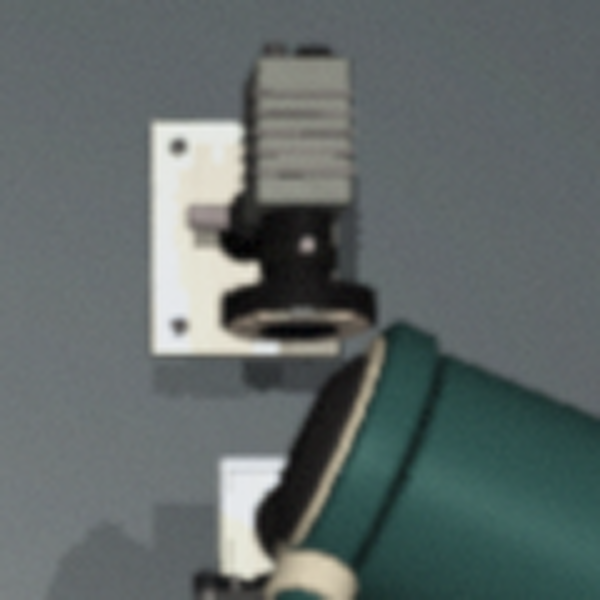

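```bash
python3 - <<'E'
from h import *
np.set_printoptions(precision=1,suppress=True)
S=cam("side")
g=np.array(sensors.read_state()["tool_pos"]);c,sn=np.cos(-.033),np.sin(-.033);M=np.array([[c,-sn,0],[sn,c,0],[0,0,1]])
o=g-M@[.008,0,.0287]
zz=lambda P:(proj(S,P)-[255,230]+.5)*8-.5
for k in [(85,37,11),(85,-37,11),(85,-37,0),(-85,37,11),(-85,-37,11),(-85,-37,0),(-52,0,6),(55,0,6),(55,0,21),(55,0,9)]: print(k,zz(o+M@np.array(k)/1000))
cv2.imwrite("pics/s10.png",cv2.resize(S.im[230:300,255:350],None,fx=8,fy=8,interpolation=cv2.INTER_CUBIC))
E
```

```text
(85, 37, 11) [616.1 264.8]
(85, -37, 11) [642.4 405.1]
(85, -37, 0) [641.7 430.1]
(-85, 37, 11) [121. 294.]
(-85, -37, 11) [127.8 437. ]
(-85, -37, 0) [129.3 462.1]
(-52, 0, 6) [223.6 369.5]
(55, 0, 6) [540.6 350.3]
(55, 0, 21) [541.  316.1]
(55, 0, 9) [540.6 343.5]
```

View pics/s10.png

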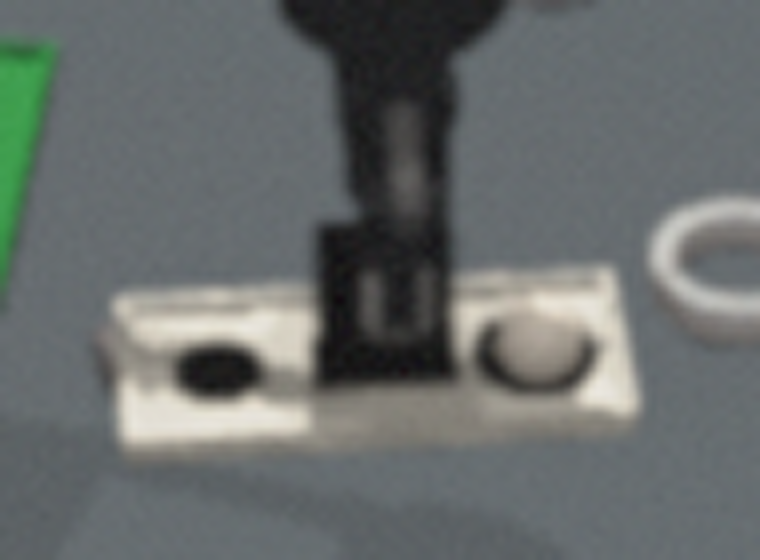

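```bash
python3 - <<'E'
from h import *
S=cam("side");T=cam("top")
for nm,im,x0,y0 in(("now",S.im,322,273),("orig",cv2.imread("pics/side0.png"),292,215)):
    print(nm); 
    for r in range(y0-11,y0+10): print(r,[int(v) for v in im[r,x0-9:x0+11].mean(1)])
a=S.im[255:290,300:345]
hsv=cv2.cvtColor(a,cv2.COLOR_BGR2HSV)
cv2.imwrite("pics/s11.png",cv2.resize(cv2.createCLAHE(4,(2,2)).apply(a[:,:,0]),None,fx=14,fy=14,interpolation=cv2.INTER_CUBIC))
E
```

```text
now
262 [102, 105, 107, 107, 108, 108, 108, 106, 108, 110, 110, 114, 113, 114, 113, 113, 117, 117, 113, 108]
263 [115, 117, 118, 126, 129, 127, 122, 122, 123, 125, 127, 132, 142, 141, 141, 143, 147, 155, 140, 117]
264 [143, 151, 156, 161, 165, 162, 152, 150, 151, 152, 153, 157, 161, 163, 161, 161, 170, 188, 168, 124]
265 [153, 162, 162, 167, 171, 169, 165, 158, 159, 161, 161, 160, 161, 164, 163, 159, 170, 195, 186, 136]
266 [147, 143, 140, 143, 153, 163, 163, 164, 175, 185, 188, 186, 186, 189, 190, 187, 192, 202, 191, 145]
267 [167, 170, 168, 170, 177, 183, 185, 184, 200, 216, 219, 217, 216, 218, 220, 220, 218, 211, 191, 151]
268 [197, 200, 199, 194, 193, 186, 183, 183, 194, 209, 218, 221, 217, 217, 220, 224, 221, 211, 188, 156]
269 [203, 202, 189, 172, 165, 163, 164, 168, 173, 183, 196, 203, 204, 204, 207, 217, 220, 210, 195, 169]
270 [199, 186, 149, 115, 122, 144, 153, 161, 167, 174, 175, 174, 178, 183, 185, 198, 213, 212, 206, 184]
271 [187, 159, 103, 75, 107, 138, 150, 158, 164, 168, 165, 162, 160, 162, 155, 161, 192, 204, 207, 193]
272 [170, 129, 71, 71, 107, 136, 147, 153, 160,
[... 2515 characters left out ...]

218 [66, 127, 163, 137, 85, 82, 107, 123, 125, 126, 120, 103, 80, 69, 114, 173, 205, 179, 124, 101]
219 [61, 125, 156, 126, 67, 53, 77, 96, 102, 102, 95, 76, 53, 47, 103, 174, 207, 180, 124, 103]
220 [74, 130, 161, 143, 90, 46, 46, 62, 69, 67, 58, 45, 45, 86, 144, 196, 214, 182, 124, 101]
221 [125, 153, 186, 185, 145, 97, 74, 58, 48, 51, 59, 75, 94, 140, 191, 217, 217, 181, 126, 101]
222 [182, 190, 207, 214, 195, 167, 146, 121, 99, 98, 121, 146, 169, 191, 214, 220, 215, 182, 126, 101]
223 [212, 212, 214, 216, 211, 203, 187, 165, 149, 151, 165, 185, 196, 205, 210, 211, 204, 173, 124, 104]
224 [186, 183, 186, 186, 186, 179, 170, 162, 159, 161, 163, 166, 171, 171, 170, 171, 169, 148, 118, 103]
```

View pics/s11.png

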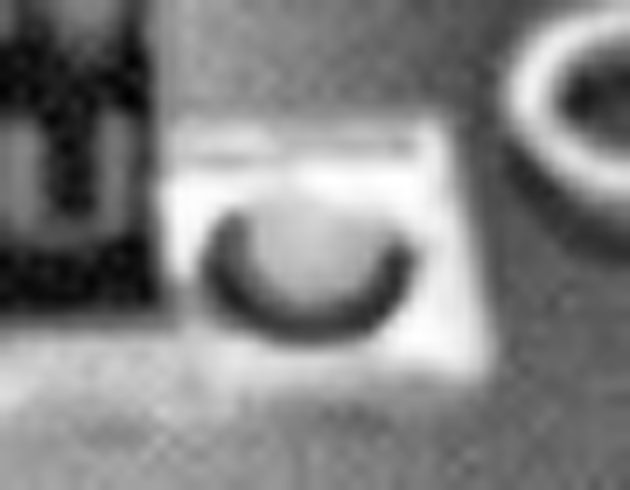

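```bash
python3 - <<'E'
from h import *
np.set_printoptions(precision=2,suppress=True)
S=cam("side");im=S.im.mean(2)
def M_(y): c,s=np.cos(y),np.sin(y); return np.array([[c,-s,0],[s,c,0],[0,0,1]])
def edges(im,col,lo,hi):
    p=im[lo:hi,col-1:col+2].mean(1); d=np.diff(p); a=np.abs(d)
    up=np.argmax(d[:len(d)//3]); dn=len(d)*2//3+np.argmin(d[len(d)*2//3:])
    f=lambda i: lo+.5+np.sum((i+np.arange(-1,2))*a[max(i-1,0):i+2])/a[max(i-1,0):i+2].sum()
    return f(up),f(dn)
def pred(o,M,col,P1,P2):
    a,b=proj(S,o+M@np.array(P1)/1000),proj(S,o+M@np.array(P2)/1000); t=(col-a[0])/(b[0]-a[0]); return a[1]+t*(b[1]-a[1])
g=np.array(sensors.read_state()["tool_pos"])
for nm,I,o,M,cols,lo,hi in (("now",im,g-M_(-.033)@[.008,0,.0287],M_(-.033),(274,288,328,331),258,295),("orig",cv2.imread("pics/side0.png").mean(2),np.array([.4423,.3039,0]),M_(-.0916),(257,266,286,298),206,232)):
  for col in cols: print(nm,col,edges(I,col,lo,hi),"pred far top %.2f near bot %.2f near top %.2f"%(pred(o,M,col,(-85,37,11),(85,37,11)),pred(o,M,col,(-85,-37,0),(85,-37,0)),pred(o,M,col,(-85,-37,11),(85,-37,11))))
  print("rim",proj(S,o+M@np.array([55,-18,9])/1000))
E
```

```text
now 274 (np.float64(265.70260223048325), np.float64(284.73161764705884)) pred far top 266.05 near bot 287.12 near top 283.96
now 288 (np.float64(268.20875763747455), np.float64(283.7517730496454)) pred far top 265.23 near bot 286.25 near top 283.10
now 328 (np.float64(266.1171428571429), np.float64(283.6666666666667)) pred far top 262.87 near bot 283.75 near top 280.62
now 331 (np.float64(263.2528735632184), np.float64(283.40557939914163)) pred far top 262.69 near bot 283.56 near top 280.43
rim [322.85 276.81]
orig 257 (np.float64(211.82620320855614), np.float64(224.73096774193547)) pred far top 212.43 near bot 226.75 near top 224.19
orig 266 (np.float64(211.6865671641791), np.float64(224.61897106109325)) pred far top 212.27 near bot 226.58 near top 224.02
orig 286 (np.float64(213.64423076923077), np.float64(224.5196463654224)) pred far top 211.91 near bot 226.21 near top 223.65
orig 298 (np.float64(211.71147540983605), np.float64(224.32747603833866)) pred far top 211.70 near bot 225.98 near top 223.43
rim [292.37 220.92]
```

arm_command(
  deltas=[
    [0,-0.0015,0,0],
    [0,-0.001,0,0],
    [0,0,0,0],
    [0,0,0,0],
    [0,0,0,0],
    [0,0,0,0],
    [0,0,0,0],
    [0,0,0,0],
  ],
)

```text
time: 16.9
tool_pos: [0.4867, -0.2, 0.1913]
tcp_rot: [-1.224, -1.185, 1.185]
wrist_force: [0.7, 0.4, -2.3]
width: 0.132
```

```bash
python3 - <<'E'
from h import *
s=sensors.read_state();print(s["tool_pos"],s["width"]*85,s["time"],abs(s["joint_vel"]).max(),s["wrist_force"])
print(job.finish_job())
E
```

```text
[ 0.48667945 -0.20002835  0.19126729] 11.236599928774783 16.9 0.005785580813724006 [ 0.65477563  0.38274253 -2.30200093]
the job is handed in; nothing more can be done
None
```

I handed the job in at 16.9 s with the tray held still at the inspection camera. The hand-in gives no verdict.

- **Duster:** I pressed the cap 6 mm down to its stop, where the force rose to 18 N, and then released it. Afterwards the pictures showed the cap up and the tray and ball unmoved.
- **Carry:** I gripped the tray by its upright rib at 60 N with about 11 mm opening. I backed it away from the nozzle and carried it to the camera at about 16 cm height.
- **Last checks:** From the arm pose, the ball is at about (0.534, -0.202, 0.184). The focus point I measured is at about (0.534, -0.2005, 0.18). The tray edges showed it level to about 0.02 rad end to end, with possibly up to 0.05 rad of sideways roll. The gap to the lens is about 60 mm, and the arm was at rest.

**Disagreement:** the side picture put the ball about 2 px (up to about 7 mm) lower than the arm pose predicted. Its lit top blended into the bright tray, so I could not settle this. I raised the tray 2.5 mm to split the difference, which is inside the 20 mm limit either way. I took no picture after that last raise. The top view could not confirm the ball because the arm blocked it.

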